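# Sort salvaged amplifier parts into the stock bins

## Robot

A 6-joint arm with a two-finger parallel gripper is mounted at the origin on the work surface. World frame = base frame: x ahead of the robot, y to its left, z up, the work surface at z = 0. Lengths are in m, angles in rad, forces in N, time in s.
With the tool pointing down it reaches from about 0.35 to 0.775 m from the base axis. Payload 5.5 kg.
Tool frame: the origin (TCP) lies at the very end of the fingers, on their centre line; the grasp point (between the pads) lies 19 mm behind it; z points along the fingers, y is the line along which they close (so a half turn about z gives the same grasp; the last joint's range is limited). The gripper opens to 85 mm and grips with 20 to 120 N. Pads are 22 mm wide; open, the fingers measure 114 mm over their backs; the gripper's body (76 mm by 85 mm) begins 54 mm behind the grasp point. The pads swing forward as they close: fully open they stand 13 mm farther back than shut.
Start: joints at [-1.394, 0.313, 0.046, 1.304, 0, 1.431], TCP at [0.179, -0.546, 0.231] pointing down, gripper open.
Joint ranges: [-2.76, 2.76], [-0.86, 1.69], [-1.03, 1.26], [-2.2, 2.34], [-1.47, 1.5], [-3.14, 3.14]. Speed limits (rad/s): [2.57, 2.57, 3.14, 3.14, 3.14, 3.14].

## Interface

Orientations are given as a unit quaternion [w, x, y, z].
In Python, from workcell import get_state, read_camera, hand_in gives the robot as it stands.
- The arm moves only by the tool send_rows, never from a script. Its argument "increments" is a list of rows, each an object of numbers: "dx", "dy", "dz": the shift along the world's x, y, z in units of 25 mm (1.0 is 25 mm); "roll": the turn about the world's z in units of 8 degrees (1.0 is 8 degrees); "claw": the opening, from -1 (shut) to 1 (fully open). In form: [{"dx": .., "dy": .., "dz": .., "roll": .., "claw": ..}, ...]. A call has exactly 5 rows; each row is the pose to reach, as a shift and turn from the pose commanded when the call began; what a row does not reach only later rows make up. A row lasts 1/8 s, in which the tool goes at most 62.5 mm and 10.7 degrees, less where a joint would pass 70% of its speed; a pose out of reach is approached as far as the arm can. A call with a gripper value outside its range is refused whole. The fingers move at their own pace and stop on an object; "grip_force" is the grip in N (left out, the last holds). Time passes only in rows, so rows that repeat a pose let the fingers close, or fill a call up. It gives the time, the measured TCP pose, the force, the opening and the grip force at its end, in the units of the state.
- get_state(): the state, without advancing time (a new reading comes with each control period).
- read_camera(name): name is "side" or "top" or "wrist"; returns a dict with "image" (400x640x3 uint8, blue, green, red), "fx", "fy", "cx", "cy" (pixels), "dist_coeffs" ([k1, k2, p1, p2, k3] as OpenCV has them; the pictures are not rectified), "world_to_cam" (4x4, takes a point from world to camera coordinates). Camera axes: x right, y up, looking along -z (the intrinsics and any distortion apply to the point x, -y, -z); pixel columns grow to the right and rows downward; lengths in m; the calibration is good to about 2 mm. A picture is of the moment at which its call begins. There is no depth.
- hand_in(): hands the job in; it is judged then, once.
The state is a dict: "clock": time; "joint_pos": joint angles; "qvel": joint speeds; "tau": joint torques, N m; "tcp_pos": TCP position; "orientation": TCP orientation; "wrist_force": force on the tool from outside, world axes, zero at the start; "ft_torque": the same for the moment, N m; "finger_gap": finger opening in m; "grip_force": force on a finger pad.
Only numpy, scipy, OpenCV 4.12 (cv2) and the standard library are available. Lean on these libraries where they do the work, as an engineer would, in place of code of your own. Each camera call takes 0.05 s, during which the arm holds its last target. There are 200 camera calls.

## Task

Sort the four parts salvaged from the amplifier - the large capacitor, the small capacitor, the transformer and the heatsink - into the blue bins: each goes into the bin that already holds parts of its own kind and size. Set each one down, without dropping it, on the floor of the empty front part of its bin, the same way up as it stands on the table. The reel of solder and the plug-in power adapter are not salvage: leave them where they are.

Things in the scene. Friction and masses are not known exactly. Their poses are not given: they have to be found in the camera images.
- large_cap: Large can capacitor standing on the table: dark grey cylinder 50 mm in diameter and 80 mm tall, two small screw terminals on top reaching 86 mm. About 200 g. Origin at the centre of its flat underside, z up along its axis. Grip it across its diameter.
- small_cap: Small can capacitor standing on the table: the same make, dark grey cylinder 35 mm in diameter and 52 mm tall, two small screw terminals on top reaching 58 mm. About 70 g. Origin at the centre of its flat underside, z up along its axis. Grip it across its diameter.
- transformer: Mains transformer standing on its foot: laminated steel core 48 mm (x) by 22 (y), 40 tall; tan coil in its middle 31 (x) by 35 mm (y) at heights 9 to 33; steel foot plate 64 (x) by 22, 2 mm thick. About 280 g. Origin at the centre of its underside, z up. Grip across the core's 48 mm (fingers closing along its x), fingertips above the foot.
- heatsink: Finned aluminium heatsink lying on its base plate with the fins up: 60 mm along the fins (x), 48 mm across (y), 35 mm tall; base plate 6 mm thick. About 110 g. Origin at the centre of its underside, z up. Grip it across its 48 mm (fingers closing along its y).
- bin_large_cap: Blue bin fixed to the table, holding two large can capacitors, 50 wide, 86 tall, at its back (x 58 to 110 mm). All bins alike: 118 wide (y), 168 long (x), walls and floor 3 mm; front wall (-x) 24 high, sides 48 sloping to 24 in front, back 60. Origin on the underside below the middle of the empty front part: floor 3 mm above it, inner faces of front at x -52, of sides at y +/-56 mm; z up.
- bin_small_cap: Blue bin fixed to the table, holding three small can capacitors, 35 wide, 58 tall, at its back (x 70 to 110 mm). All bins alike: 118 wide (y), 168 long (x), walls and floor 3 mm; front wall (-x) 24 high, sides 48 sloping to 24 in front, back 60. Origin on the underside below the middle of the empty front part: floor 3 mm above it, inner faces of front at x -52, of sides at y +/-56 mm; z up.
- bin_transformer: Blue bin fixed to the table, holding two mains transformers, 40 tall, at its back (x 45 to 110 mm). All bins alike: 118 wide (y), 168 long (x), walls and floor 3 mm; front wall (-x) 24 high, sides 48 sloping to 24 in front, back 60. Origin on the underside below the middle of the empty front part: floor 3 mm above it, inner faces of front at x -52, of sides at y +/-56 mm; z up.
- bin_heatsink: Blue bin fixed to the table, holding two finned heatsinks, 35 tall, at its back (x 49 to 110 mm). All bins alike: 118 wide (y), 168 long (x), walls and floor 3 mm; front wall (-x) 24 high, sides 48 sloping to 24 in front, back 60. Origin on the underside below the middle of the empty front part: floor 3 mm above it, inner faces of front at x -52, of sides at y +/-56 mm; z up.
- solder_reel: Reel of solder standing on its flange, not a salvaged part: black flanges 55 mm in diameter with silvery wire between, 42 mm tall. Loose; must stay where it is. Origin at the centre of its underside, z up.
- adapter: Black plug-in power adapter lying with its two plug pins up, not a salvaged part: 66 mm (x) by 46 mm (y) by 32 mm, pins reaching 54 mm. Loose; must stay where it is. Origin at the centre of its underside, z up.
There are look-alikes about, which are no part of the job. Leave any yellow look-alike of the transformer alone.

How it is judged:
At the end, for the whole second after the job is handed in: Each of the four parts stands in the empty front part of the bin that holds its kind, its underside on the bin's floor (within 5 mm), same way up as at the start (within 7 degrees), at rest; the solder reel and the adapter are within 25 mm of where they started (x of large_cap in the frame of bin_large_cap between -0.052 and 0.05 m and y of large_cap in the frame of bin_large_cap between -0.056 and 0.056 m and z of large_cap in the frame of bin_large_cap between -0.002 and 0.008 m and angle between each of large_cap, small_cap, transformer, heatsink's own z axis and vertical below 0.12 rad and linear speed of each of large_cap, small_cap, transformer, heatsink below 0.02 m/s and angular speed of each of large_cap, small_cap, transformer, heatsink below 0.2 rad/s and x of small_cap in the frame of bin_small_cap between -0.052 and 0.05 m and y of small_cap in the frame of bin_small_cap between -0.056 and 0.056 m and z of small_cap in the frame of bin_small_cap between -0.002 and 0.008 m and x of transformer in the frame of bin_transformer between -0.052 and 0.05 m and y of transformer in the frame of bin_transformer between -0.056 and 0.056 m and z of transformer in the frame of bin_transformer between -0.002 and 0.008 m and x of heatsink in the frame of bin_heatsink between -0.052 and 0.05 m and y of heatsink in the frame of bin_heatsink between -0.056 and 0.056 m and z of heatsink in the frame of bin_heatsink between -0.002 and 0.008 m and distance of each of solder_reel, adapter from where it was at the start of the episode below 0.025 m); the robot touches nothing.
It fails at once if a salvaged part was dropped or thrown down (moving faster than 0.7 m/s within 40 mm of the table) ((height (world z) of large_cap below 0.04 m and linear speed of large_cap above 0.7 m/s) or (height (world z) of small_cap below 0.04 m and linear speed of small_cap above 0.7 m/s) or (height (world z) of transformer below 0.04 m and linear speed of transformer above 0.7 m/s) or (height (world z) of heatsink below 0.04 m and linear speed of heatsink above 0.7 m/s)).
It fails at once if the reel of solder was pushed more than 25 mm from its place or knocked over (distance of solder_reel from where it was at the start of the episode above 0.025 m or angle between solder_reel's own z axis and vertical above 0.3 rad).
It fails at once if the power adapter was pushed more than 25 mm from its place or knocked over (distance of adapter from where it was at the start of the episode above 0.025 m or angle between adapter's own z axis and vertical above 0.3 rad).
It also fails if it takes over 106 s, if anything falls off the work surface, if the arm or the gripper's body presses on something with over 40 N, if the wrist force passes 120 N, or if a joint passes its speed limit or range.

## Working session

There is one attempt and no reset: what is moved stays moved. The work goes in short steps, Python scripts to look and compute and a tool call to move; the robot and the scene stay as the last step left them, time stands still between calls to the robot, and variables do not carry over. Pictures are saved under pics/ and viewed, at most 14 in all, crops included, and the job is handed in when it is done.

Besides the shell and the picture viewer there is one more tool, called as a command line: name --argument value ..., lists and objects as JSON in quotes. send_rows: Moves the arm, as the interface text tells. Its arguments: {"type":"object","properties":{"increments":{"type":"array","items":{"type":"object","properties":{"dx":{"type":"number"},"dy":{"type":"number"},"dz":{"type":"number"},"roll":{"type":"number"},"claw":{"type":"number"}}}},"grip_force":{"type":"number"}},"required":["increments"]}

```bash
mkdir -p pics; ls
cat > h.py <<'E'
import numpy as np,cv2
from workcell import get_state,read_camera,hand_in
def K(c): return np.array([[c['fx'],0,c['cx']],[0,c['fy'],c['cy']],[0,0,1]],float)
def ray(c,uv):
    p=cv2.undistortPoints(np.array(uv,float).reshape(-1,1,2),K(c),np.array(c['dist_coeffs'],float)).reshape(-1,2)
    d=np.c_[p[:,0],-p[:,1],-np.ones(len(p))]
    M=np.array(c['world_to_cam']);R=M[:3,:3];o=-R.T@M[:3,3]
    return o,d@R
def onz(c,uv,z):
    o,d=ray(c,uv); return o+d*((z-o[2])/d[:,2])[:,None]
def proj(c,P):
    M=np.array(c['world_to_cam']);P=np.atleast_2d(P)@M[:3,:3].T+M[:3,3]
    P=P*[1,-1,-1]
    return cv2.projectPoints(P,np.zeros(3),np.zeros(3),K(c),np.array(c['dist_coeffs'],float))[0].reshape(-1,2)
E
python3 - <<'E'
from h import *
import pickle
cs={n:read_camera(n) for n in('top','side','wrist')}
pickle.dump(cs,open('cs.pkl','wb'))
for n,c in cs.items():
    cv2.imwrite(f'pics/{n}0.png',c['image']);M=np.array(c['world_to_cam']);print(n,c['fx'],c['dist_coeffs'],-M[:3,:3].T@M[:3,3])
print(get_state())
E
```

```text
pics
top 418.42885229489696 [-0.018128  0.        0.        0.        0.      ] [ 0.38066947 -0.01097738  1.08069656]
side 406.130588088088 [-0.05691208  0.          0.          0.          0.        ] [0.17822071 0.52672835 0.5518229 ]
wrist 298.9272250207555 [-0.0546317  0.         0.         0.         0.       ] [ 0.25089338 -0.52324667  0.37370899]
{'clock': 0.15, 'joint_pos': array([-1.39356216e+00,  3.13842423e-01,  4.52643881e-02,  1.30359746e+00,
       -2.06467035e-05,  1.43117832e+00]), 'qvel': array([-0.0029756 , -0.00194394,  0.0033818 , -0.00037439,  0.00117543,
       -0.00021449]), 'tau': array([ 1.91417435e-03, -4.81064630e+01,  2.98815179e+01,  1.38548791e-02,
       -1.27096118e-04,  1.68762540e-05]), 'tcp_pos': array([ 0.1790659 , -0.54601716,  0.23061545]), 'orientation': array([-6.89267120e-04,  9.87476578e-01,  1.57764166e-01, -2.32904956e-05]), 'wrist_force': array([-0.04955263, -0.16010651,  0.36256362]), 'ft_torque': array([ 0.03513725, -0.04034759, -0.06381022]), 'grip_force': 0.0, 'finger_gap': 0.08533223244558347}
```

View pics/top0.png

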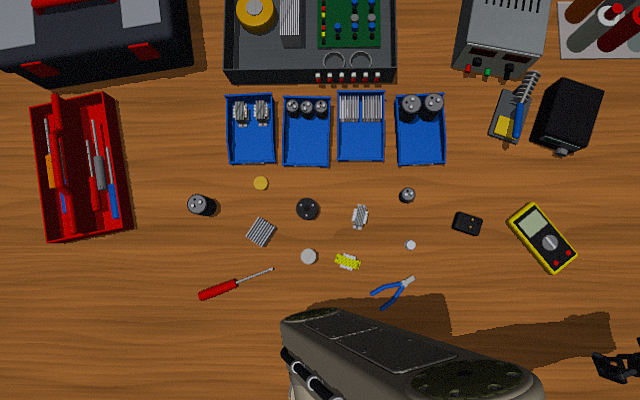

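View pics/side0.png

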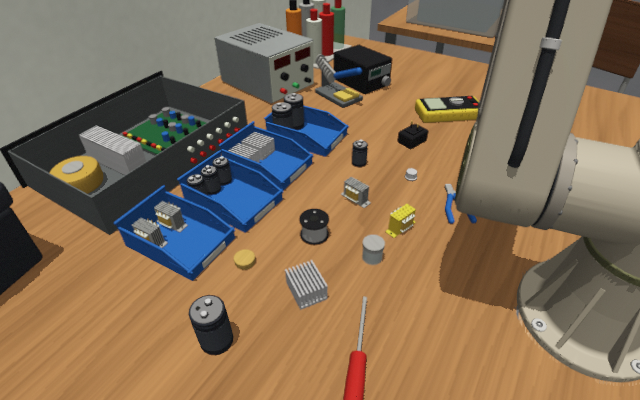

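The top view has +x up and +y left. The bins, left to right, are transformer (250,130), small cap (306,130), heatsink (360,127) and large cap (420,130). Candidate parts:
- **Large cap:** (201,205).
- **Small cap:** (407,195).
- **Heatsink:** (261,232).
- **Transformer:** the grey one at (360,216). The yellow one at (347,262) is the look-alike.
- **To be left alone:** reel (307,209) and adapter (467,223).

I'll confirm these in an enlarged crop and measure.

Run:
```python
from h import *
import pickle
cs=pickle.load(open('cs.pkl','rb'));c=cs['top'];im=c['image']
crop=cv2.resize(im[88:278,180:490],None,fx=2.55,fy=2.55,interpolation=cv2.INTER_CUBIC);cv2.imwrite('pics/tc.png',crop)
s=cs['side']['image'];cv2.imwrite('pics/sc.png',cv2.resize(s[90:360,110:440],None,fx=2.2,fy=2.2,interpolation=cv2.INTER_CUBIC))
hsv=cv2.cvtColor(im,cv2.COLOR_BGR2HSV)
b=cv2.inRange(hsv,(105,130,60),(125,255,255));b[:88]=0;b[172:]=0;b[:,:220]=0;b[:,450:]=0
for k in cv2.findContours(b,cv2.RETR_EXTERNAL,cv2.CHAIN_APPROX_NONE)[0]:
    if cv2.contourArea(k)<600: continue
    p=k.reshape(-1,2)
    # front corners: bottom-left / bottom-right extremes; back corners
    bl=p[np.argmax(p[:,1]-p[:,0])];br=p[np.argmax(p[:,1]+p[:,0])];tl=p[np.argmin(p.sum(1))];tr=p[np.argmax(p[:,0]-p[:,1])]
    f=onz(c,[bl,br],.024);a=onz(c,[tl,tr],.060)
    m=f.mean(0);n=a.mean(0);ax=n-m
    print('bin px',bl,br,tl,tr,'F',f[:,:2].round(4).tolist(),'B',a[:,:2].round(4).tolist(),'len',np.hypot(*ax[:2]).round(4),'yaw',np.degrees(np.arctan2(ax[1],ax[0])).round(1))
    u=ax[:2]/np.hypot(*ax[:2]);print('   origin',(m[:2]+u*.055).round(4))
# wood removal: low saturation objects
low=cv2.inRange(hsv,(0,0,0),(180,95,255));
for k in cv2.findContours(low,cv2.RETR_EXTERNAL,cv2.CHAIN_APPROX_NONE)[0]:
    if cv2.contourArea(k)<40: continue
    (x,y),(w,h),a=cv2.minAreaRect(k)
    if 180<x<490 and 170<y<275: print(round(x,1),round(y,1),round(w,1),round(h,1),round(a,1),cv2.contourArea(k))
```

```text
bin px [282 164] [328 166] [284  99] [330 100] F [[0.5882, 0.1348], [0.5822, 0.0164]] B [[0.7477, 0.1264], [0.7435, 0.0102]] len 0.1606 yaw -2.6
   origin [0.6401 0.0731]
bin px [229 163] [274 162] [226  98] [271  96] F [[0.5919, 0.2726], [0.5936, 0.1556]] B [[0.7525, 0.2745], [0.756, 0.1595]] len 0.1615 yaw 1.0
   origin [0.6478 0.2151]
bin px [398 165] [444 163] [396  95] [443 107] F [[0.5835, -0.162], [0.5879, -0.2785]] B [[0.7545, -0.1551], [0.7223, -0.271]] len 0.1528 yaw 2.7
   origin [ 0.6407 -0.2177]
bin px [337 159] [383 160] [337  90] [384  90] F [[0.6002, -0.0067], [0.5967, -0.1241]] B [[0.7693, -0.0074], [0.7678, -0.1254]] len 0.1701 yaw -0.3
   origin [ 0.6535 -0.0657]
308.2 255.8 15.3 15.5 76.0 178.0
409.5 244.0 11.0 10.0 0.0 82.0
260.2 231.6 21.4 24.9 34.7 480.5
466.9 223.8 27.7 17.6 20.6 343.0
359.4 216.6 15.0 25.2 14.0 277.0
306.5 208.5 21.0 21.0 90.0 334.5
200.4 204.9 27.2 19.3 18.4 295.0
407.3 195.0 13.5 14.5 6.3 134.5
```

View pics/tc.png

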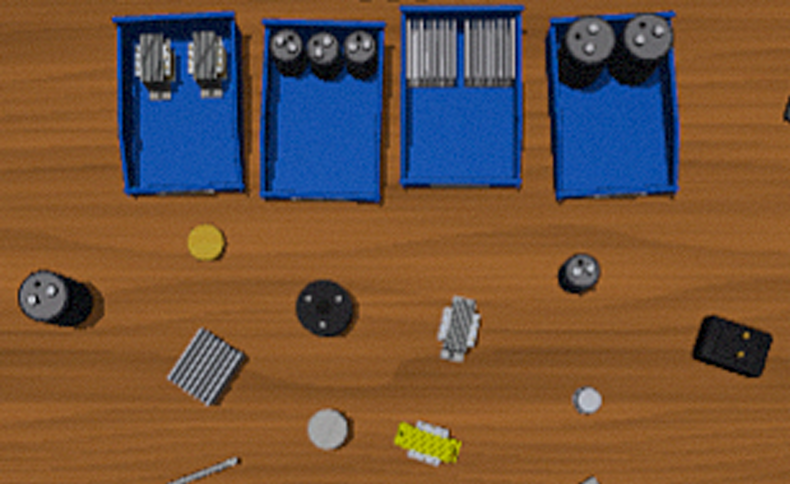

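View pics/sc.png

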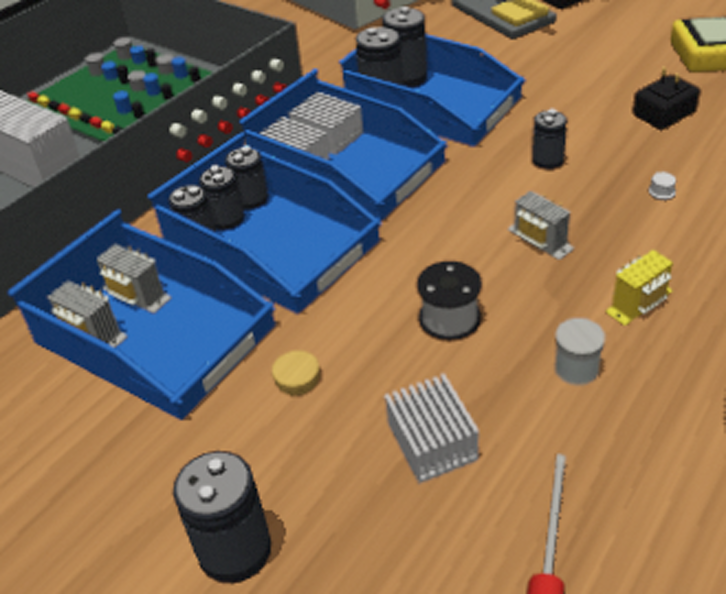

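Confirmed: the grey transformer with the tan coil sits at crop (460,325), and the yellow one at (428,442) gets left alone. The bin contents also match their descriptions. Next I compute the targets.

Run:
```python
from h import *
import pickle
cs=pickle.load(open('cs.pkl','rb'));c=cs['top'];im=c['image']
f=lambda x,y:[x/2.55+180,y/2.55+88]
print('large',onz(c,[f(43,297)],.08)); print('small',onz(c,[f(582,270)],.052))
h=onz(c,[f(204,328),f(245,357),f(208,404),f(167,375)],.035);print('hs',h.mean(0));d=h[0]-h[3];print(np.degrees(np.arctan2(d[1],d[0])),np.linalg.norm(d),np.linalg.norm(h[1]-h[0]))
t=onz(c,[f(464,297),f(453,350)],.04);print('tr',t.mean(0));d=t[0]-t[1];print(np.degrees(np.arctan2(d[1],d[0])),np.linalg.norm(d))
print('reel',onz(c,[[306.5,208.5]],.042),'adapter',onz(c,[[466.9,223.8]],.032))
# side check: triangulated parts
s=cs['side'];g=lambda x,y:[x/2.2+110,y/2.2+90]
print('side large',onz(s,[g(215,483)],.08),'small',onz(s,[g(550,122)],.052),'tr',onz(s,[g(541,209)],.04),'hs',onz(s,[g(431,412)],.035))
```

```text
large [[0.47896846 0.33444182 0.08      ]]
small [[ 0.50588813 -0.18179643  0.052     ]]
hs [0.4145369  0.18524227 0.035     ]
-37.91090604202364 0.05870904392961757 0.050076881643019065
tr [ 0.45540371 -0.06296671  0.04      ]
-12.145830576048175 0.052970200477666395
reel [[0.47152412 0.06980803 0.042     ]] adapter [[ 0.43283524 -0.32873575  0.032     ]]
side large [[0.47851878 0.33267432 0.08      ]] small [[ 0.50283817 -0.17936673  0.052     ]] tr [[ 0.45162362 -0.06128952  0.04      ]] hs [[0.41378243 0.18592539 0.035     ]]
```

send_rows --increments '[{"dx": 2,"dy": 2.3,"roll": 1.3,"claw": 1},{"dx": 4,"dy": 4.5,"roll": 2.6,"claw": 1},{"dx": 6,"dy": 6.8,"roll": 3.9,"claw": 1},{"dx": 8,"dy": 9,"roll": 5.2,"claw": 1},{"dx": 9.5,"dy": 10.7,"roll": 6.4,"claw": 1}]' --grip_force 40

```text
schema error: expected keys dx, dy, dz, roll, claw
```

send_rows --increments '[{"dx": 1.5,"dy": 1.7,"roll": 1.1,"claw": 1},{"dx": 2.8,"dy": 3.1,"dz": -0.5,"roll": 1.1,"claw": 1},{"dx": 3.5,"dy": 3.9,"dz": -2,"roll": 1.1,"claw": 1},{"dx": 3.5,"dy": 3.9,"dz": -3.5,"roll": 1.1,"claw": 1},{"dx": 3.5,"dy": 3.9,"dz": -4.8,"roll": 1.1,"claw": 1}]'

```text
schema error: expected keys dx, dy, dz, roll, claw
```

send_rows --increments '[{"dx": 2,"dy": 2.3,"dz": 0,"roll": 1.3,"claw": 1},{"dx": 4,"dy": 4.5,"dz": 0,"roll": 2.6,"claw": 1},{"dx": 6,"dy": 6.8,"dz": 0,"roll": 3.9,"claw": 1},{"dx": 8,"dy": 9,"dz": 0,"roll": 5.2,"claw": 1},{"dx": 9.5,"dy": 10.7,"dz": 0,"roll": 6.4,"claw": 1}]' --grip_force 40

```text
clock: 0.78
tcp_pos: [0.3875, -0.3111, 0.2312]
orientation: [0.0, 0.821, 0.571, 0.0]
wrist_force: [0.8, -0.3, 0.2]
finger_gap: 0.0854
grip_force: 0.0
```

send_rows --increments '[{"dx": 1.5,"dy": 1.7,"dz": 0,"roll": 1.1,"claw": 1},{"dx": 2.8,"dy": 3.1,"dz": -0.5,"roll": 1.1,"claw": 1},{"dx": 3.5,"dy": 3.9,"dz": -2,"roll": 1.1,"claw": 1},{"dx": 3.5,"dy": 3.9,"dz": -3.5,"roll": 1.1,"claw": 1},{"dx": 3.5,"dy": 3.9,"dz": -4.8,"roll": 1.1,"claw": 1}]'

```text
clock: 1.4
tcp_pos: [0.4739, -0.2142, 0.1097]
orientation: [-0.0, 0.776, 0.631, -0.0]
wrist_force: [0.0, -0.3, 0.2]
finger_gap: 0.0859
grip_force: 0.0
```

Run:
```python
from h import *
print(get_state()['tcp_pos'])
c=read_camera('wrist');cv2.imwrite('pics/w1.png',c['image'])
print(proj(c,[[.505,-.181,.052],[.505,-.181,0]]))
```

```text
[ 0.47389696 -0.21421874  0.10968016]
[[350.53938645 160.86905311]
 [343.78167847 149.95973193]]
```

View pics/w1.png

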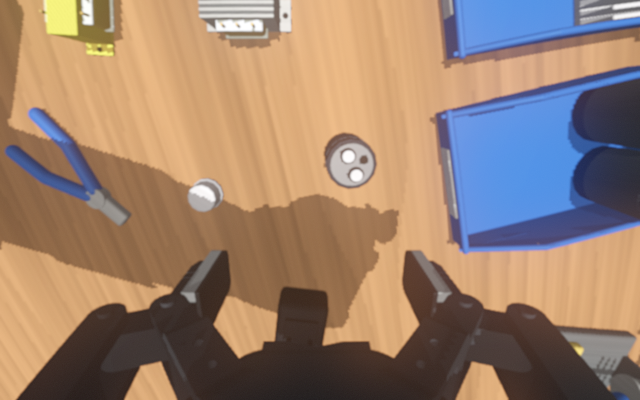

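The wrist view shows the cap at (350,161), exactly where my estimate projects. The offset is left over because the first call was clamped at 62.5 mm per row.

send_rows --increments '[{"dx": 1.24,"dy": 1.32,"dz": 0,"roll": 0,"claw": 1},{"dx": 1.24,"dy": 1.32,"dz": -1,"roll": 0,"claw": 1},{"dx": 1.24,"dy": 1.32,"dz": -2.4,"roll": 0,"claw": 1},{"dx": 1.24,"dy": 1.32,"dz": -3.5,"roll": 0,"claw": 0},{"dx": 1.24,"dy": 1.32,"dz": -3.5,"roll": 0,"claw": -1}]'

```text
clock: 2.08
tcp_pos: [0.5033, -0.1814, 0.0223]
orientation: [-0.002, 0.776, 0.63, -0.001]
wrist_force: [-0.6, -0.3, 0.3]
finger_gap: 0.0519
grip_force: 0.0
```

send_rows --increments '[{"dx": 0,"dy": 0,"dz": 0,"roll": 0,"claw": -1},{"dx": 0,"dy": 0,"dz": 0,"roll": 0,"claw": -1},{"dx": 0,"dy": 0,"dz": 0,"roll": 0,"claw": -1},{"dx": 0,"dy": 0,"dz": 0,"roll": 0,"claw": -1},{"dx": 0,"dy": 0,"dz": 0,"roll": 0,"claw": -1}]'

```text
clock: 2.7
tcp_pos: [0.5059, -0.1827, 0.025]
orientation: [0.001, 0.776, 0.63, 0.0]
wrist_force: [-1.1, -0.0, 5.8]
finger_gap: 0.0336
grip_force: 40.3
```

send_rows --increments '[{"dx": 0,"dy": 0,"dz": 1,"roll": 0,"claw": -1},{"dx": 0,"dy": 0,"dz": 2.5,"roll": 0,"claw": -1},{"dx": 0.5,"dy": 1,"dz": 4,"roll": 0,"claw": -1},{"dx": 1.5,"dy": 2.8,"dz": 4.3,"roll": 0,"claw": -1},{"dx": 2.5,"dy": 5,"dz": 4.3,"roll": 0,"claw": -1}]'

```text
clock: 3.32
tcp_pos: [0.5691, -0.057, 0.1329]
orientation: [0.001, 0.777, 0.629, 0.001]
wrist_force: [-0.3, -0.7, -0.0]
finger_gap: 0.0338
grip_force: 40.0
```

send_rows --increments '[{"dx": 1,"dy": 2,"dz": 0,"roll": 0,"claw": -1},{"dx": 1.9,"dy": 3.8,"dz": 0,"roll": 0,"claw": -1},{"dx": 2.6,"dy": 5.1,"dz": -0.4,"roll": 0,"claw": -1},{"dx": 2.7,"dy": 5.2,"dz": -1.8,"roll": 0,"claw": -1},{"dx": 2.7,"dy": 5.2,"dz": -3,"roll": 0,"claw": -1}]'

```text
clock: 3.95
tcp_pos: [0.6351, 0.0739, 0.0551]
orientation: [-0.0, 0.776, 0.631, -0.0]
wrist_force: [0.1, 0.4, -0.9]
finger_gap: 0.0336
grip_force: 40.0
```

send_rows --increments '[{"dx": 0,"dy": 0,"dz": -0.3,"roll": 0,"claw": -1},{"dx": 0,"dy": 0,"dz": -0.6,"roll": 0,"claw": -1},{"dx": 0,"dy": 0,"dz": -0.8,"roll": 0,"claw": -1},{"dx": 0,"dy": 0,"dz": -1,"roll": 0,"claw": -1},{"dx": 0,"dy": 0,"dz": -1,"roll": 0,"claw": -1}]'

```text
clock: 4.58
tcp_pos: [0.635, 0.0727, 0.0314]
orientation: [0.0, 0.776, 0.63, 0.0]
wrist_force: [-0.2, 0.1, -0.5]
finger_gap: 0.0336
grip_force: 40.0
```

send_rows --increments '[{"dx": 0,"dy": 0,"dz": -0.06,"roll": 0,"claw": -1},{"dx": 0,"dy": 0,"dz": -0.12,"roll": 0,"claw": -1},{"dx": 0,"dy": 0,"dz": -0.18,"roll": 0,"claw": -1},{"dx": 0,"dy": 0,"dz": -0.22,"roll": 0,"claw": -1},{"dx": 0,"dy": 0,"dz": -0.22,"roll": 0,"claw": -1}]'

```text
clock: 5.2
tcp_pos: [0.6353, 0.0728, 0.028]
orientation: [0.001, 0.776, 0.63, 0.001]
wrist_force: [-4.0, 0.3, 10.9]
finger_gap: 0.0339
grip_force: 41.0
```

send_rows --increments '[{"dx": 0,"dy": 0,"dz": 0.1,"roll": 0,"claw": 0.2},{"dx": 0,"dy": 0,"dz": 0.1,"roll": 0,"claw": 0.2},{"dx": 0,"dy": 0,"dz": 0.1,"roll": 0,"claw": 0.2},{"dx": 0,"dy": 0,"dz": 0.8,"roll": 0,"claw": 0.2},{"dx": 0,"dy": 0,"dz": 2.2,"roll": 0,"claw": 0.2}]'

```text
clock: 5.82
tcp_pos: [0.6338, 0.0728, 0.0805]
orientation: [-0.001, 0.776, 0.63, -0.001]
wrist_force: [0.0, 0.0, -0.0]
finger_gap: 0.051
grip_force: 0.0
```

send_rows --increments '[{"dx": 0,"dy": 0,"dz": 1.8,"roll": 0,"claw": 1},{"dx": -1.8,"dy": -1.4,"dz": 2.5,"roll": 0,"claw": 1},{"dx": -3.7,"dy": -2.8,"dz": 2.5,"roll": 0,"claw": 1},{"dx": -5.5,"dy": -4.2,"dz": 2.5,"roll": 0,"claw": 1},{"dx": -6.8,"dy": -5.1,"dz": 2.5,"roll": 0,"claw": 1}]'

```text
clock: 6.45
tcp_pos: [0.4635, -0.0558, 0.1446]
orientation: [0.001, 0.777, 0.63, 0.0]
wrist_force: [0.3, -0.4, 0.1]
finger_gap: 0.0853
grip_force: 0.0
```

Run:
```python
from h import *
print(get_state()['tcp_pos'])
c=read_camera('wrist');cv2.imwrite('pics/w2.png',c['image'])
print(proj(c,[[.4535,-.062,.04],[.44,-.059,0.04]]))
```

```text
[ 0.46346575 -0.05579918  0.14459621]
[[305.83465941 204.54034873]
 [290.01467152 204.37896015]]
```

View pics/w2.png

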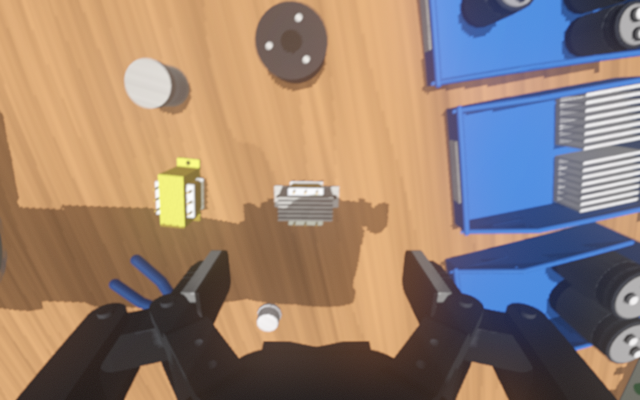

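The transformer is centred at (306,208), as predicted, with the core along the closing line. Descending.

send_rows --increments '[{"dx": -0.4,"dy": -0.25,"dz": -1,"roll": 0,"claw": 1},{"dx": -0.4,"dy": -0.25,"dz": -2.5,"roll": 0,"claw": 1},{"dx": -0.4,"dy": -0.25,"dz": -4,"roll": 0,"claw": 1},{"dx": -0.4,"dy": -0.25,"dz": -4.9,"roll": 0,"claw": 1},{"dx": -0.4,"dy": -0.25,"dz": -5.2,"roll": 0,"claw": 0.5}]'

```text
clock: 7.12
tcp_pos: [0.4547, -0.0608, 0.0129]
orientation: [-0.001, 0.776, 0.63, -0.0]
wrist_force: [-0.6, 0.4, 0.5]
finger_gap: 0.0702
grip_force: 0.0
```

send_rows --increments '[{"dx": 0,"dy": 0,"dz": 0,"roll": 0,"claw": -1},{"dx": 0,"dy": 0,"dz": 0,"roll": 0,"claw": -1},{"dx": 0,"dy": 0,"dz": 0,"roll": 0,"claw": -1},{"dx": 0,"dy": 0,"dz": 0,"roll": 0,"claw": -1},{"dx": 0,"dy": 0,"dz": 0,"roll": 0,"claw": -1}]' --grip_force 60

```text
clock: 7.75
tcp_pos: [0.4561, -0.0612, 0.0144]
orientation: [0.001, 0.776, 0.63, 0.001]
wrist_force: [0.1, 1.0, 6.9]
finger_gap: 0.0472
grip_force: 63.2
```

send_rows --increments '[{"dx": 0,"dy": 0,"dz": 1,"roll": 0,"claw": -1},{"dx": 0,"dy": 0,"dz": 2.5,"roll": 0,"claw": -1},{"dx": 0.5,"dy": 0.7,"dz": 4.2,"roll": 1.2,"claw": -1},{"dx": 1.5,"dy": 2.2,"dz": 4.6,"roll": 2.4,"claw": -1},{"dx": 2.7,"dy": 3.9,"dz": 4.6,"roll": 3.6,"claw": -1}]'

```text
clock: 8.38
tcp_pos: [0.5239, 0.037, 0.1299]
orientation: [0.001, 0.594, 0.805, 0.001]
wrist_force: [-0.7, -1.0, -2.3]
finger_gap: 0.0468
grip_force: 62.7
```

send_rows --increments '[{"dx": 1.2,"dy": 1.8,"dz": 0,"roll": 1.2,"claw": -1},{"dx": 2.3,"dy": 3.6,"dz": 0,"roll": 2.4,"claw": -1},{"dx": 3.4,"dy": 5.2,"dz": 0,"roll": 3.6,"claw": -1},{"dx": 4.3,"dy": 6.5,"dz": 0,"roll": 4.8,"claw": -1},{"dx": 4.8,"dy": 7.15,"dz": 0,"roll": 6,"claw": -1}]'

```text
clock: 9.0
tcp_pos: [0.6429, 0.2173, 0.1273]
orientation: [-0.0, 0.213, 0.977, -0.0]
wrist_force: [-0.5, -0.2, -1.9]
finger_gap: 0.0472
grip_force: 62.7
```

send_rows --increments '[{"dx": 0,"dy": 0,"dz": -0.2,"roll": 1.2,"claw": -1},{"dx": 0,"dy": 0,"dz": -0.6,"roll": 2.4,"claw": -1},{"dx": 0,"dy": 0,"dz": -1.4,"roll": 3,"claw": -1},{"dx": 0,"dy": 0,"dz": -2.6,"roll": 3,"claw": -1},{"dx": 0,"dy": 0,"dz": -3.6,"roll": 3,"claw": -1}]'

```text
clock: 9.62
tcp_pos: [0.6417, 0.2151, 0.0366]
orientation: [-0.001, 0.009, 1.0, -0.0]
wrist_force: [0.4, 0.1, -2.1]
finger_gap: 0.0469
grip_force: 62.7
```

send_rows --increments '[{"dx": 0,"dy": 0,"dz": -0.3,"roll": 0,"claw": -1},{"dx": 0,"dy": 0,"dz": -0.5,"roll": 0,"claw": -1},{"dx": 0,"dy": 0,"dz": -0.65,"roll": 0,"claw": -1},{"dx": 0,"dy": 0,"dz": -0.75,"roll": 0,"claw": -1},{"dx": 0,"dy": 0,"dz": -0.8,"roll": 0,"claw": -1}]'

```text
clock: 10.25
tcp_pos: [0.6429, 0.2154, 0.0188]
orientation: [0.0, 0.009, 1.0, 0.0]
wrist_force: [-0.1, 0.0, -2.3]
finger_gap: 0.0469
grip_force: 62.7
```

send_rows --increments '[{"dx": 0,"dy": 0,"dz": -0.06,"roll": 0,"claw": -1},{"dx": 0,"dy": 0,"dz": -0.1,"roll": 0,"claw": -1},{"dx": 0,"dy": 0,"dz": -0.14,"roll": 0,"claw": -1},{"dx": 0,"dy": 0,"dz": -0.14,"roll": 0,"claw": -1},{"dx": 0,"dy": 0,"dz": -0.14,"roll": 0,"claw": -1}]'

```text
clock: 10.88
tcp_pos: [0.6429, 0.2153, 0.0174]
orientation: [0.001, 0.009, 1.0, 0.0]
wrist_force: [-5.9, -1.7, 10.5]
finger_gap: 0.0469
grip_force: 64.4
```

send_rows --increments '[{"dx": 0,"dy": 0,"dz": 0.1,"roll": 0,"claw": 0.5},{"dx": 0,"dy": 0,"dz": 0.1,"roll": 0,"claw": 0.5},{"dx": 0,"dy": 0,"dz": 0.1,"roll": 0,"claw": 0.5},{"dx": 0,"dy": 0,"dz": 0.8,"roll": 0,"claw": 0.5},{"dx": 0,"dy": 0,"dz": 2.2,"roll": 0,"claw": 0.5}]'

```text
clock: 11.5
tcp_pos: [0.6413, 0.215, 0.0694]
orientation: [-0.002, 0.009, 1.0, -0.0]
wrist_force: [-0.1, -0.4, 0.4]
finger_gap: 0.064
grip_force: 0.0
```

send_rows --increments '[{"dx": 0,"dy": 0,"dz": 2,"roll": 0,"claw": 1},{"dx": -2,"dy": -0.3,"dz": 2.8,"roll": -1.2,"claw": 1},{"dx": -4.3,"dy": -0.5,"dz": 2.8,"roll": -2.4,"claw": 1},{"dx": -6.5,"dy": -0.8,"dz": 2.8,"roll": -3.6,"claw": 1},{"dx": -8.5,"dy": -1.2,"dz": 2.8,"roll": -4.6,"claw": 1}]'

```text
clock: 12.12
tcp_pos: [0.4285, 0.1852, 0.141]
orientation: [0.001, 0.326, 0.945, 0.001]
wrist_force: [0.2, -0.1, 0.8]
finger_gap: 0.0856
grip_force: 0.0
```

Run:
```python
from h import *
print(get_state()['tcp_pos'])
c=read_camera('wrist');cv2.imwrite('pics/w3.png',c['image'])
print(proj(c,[[.414,.1855,.035]]))
```

```text
[0.42849704 0.18518511 0.14102039]
[[306.07734224 182.29544503]]
```

View pics/w3.png

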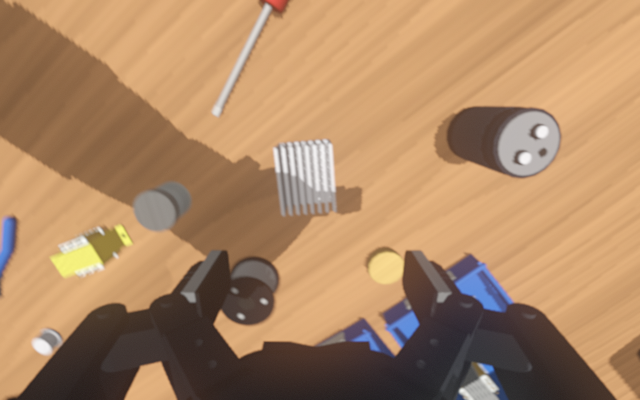

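The heatsink is centred at (306,178), close to the predicted spot, with fins turned about +4°. I'll add a small roll and descend.

send_rows --increments '[{"dx": -0.58,"dy": 0,"dz": -1,"roll": 0.4,"claw": 1},{"dx": -0.58,"dy": 0,"dz": -2.5,"roll": 0.4,"claw": 1},{"dx": -0.58,"dy": 0,"dz": -4,"roll": 0.4,"claw": 1},{"dx": -0.58,"dy": 0,"dz": -4.9,"roll": 0.4,"claw": 1},{"dx": -0.58,"dy": 0,"dz": -5.2,"roll": 0.4,"claw": 0.5}]'

```text
clock: 12.8
tcp_pos: [0.4153, 0.1852, 0.0094]
orientation: [-0.001, 0.298, 0.955, -0.0]
wrist_force: [0.4, 0.2, 0.2]
finger_gap: 0.0699
grip_force: 0.0
```

send_rows --increments '[{"dx": 0,"dy": 0,"dz": 0,"roll": 0,"claw": -1},{"dx": 0,"dy": 0,"dz": 0,"roll": 0,"claw": -1},{"dx": 0,"dy": 0,"dz": 0,"roll": 0,"claw": -1},{"dx": 0,"dy": 0,"dz": 0,"roll": 0,"claw": -1},{"dx": 0,"dy": 0,"dz": 0,"roll": 0,"claw": -1}]' --grip_force 50

```text
clock: 13.42
tcp_pos: [0.4166, 0.1855, 0.0109]
orientation: [0.001, 0.298, 0.955, 0.001]
wrist_force: [-0.1, 0.1, 6.7]
finger_gap: 0.047
grip_force: 52.1
```

send_rows --increments '[{"dx": 0,"dy": 0,"dz": 1,"roll": 0,"claw": -1},{"dx": 0,"dy": 0,"dz": 2.5,"roll": 0,"claw": -1},{"dx": 0.5,"dy": -0.5,"dz": 4.2,"roll": 0.8,"claw": -1},{"dx": 1.9,"dy": -2,"dz": 5,"roll": 1.6,"claw": -1},{"dx": 3.4,"dy": -3.7,"dz": 5,"roll": 2.4,"claw": -1}]'

```text
clock: 14.05
tcp_pos: [0.5027, 0.0924, 0.1373]
orientation: [0.002, 0.132, 0.991, 0.001]
wrist_force: [0.4, 1.5, -1.2]
finger_gap: 0.0473
grip_force: 51.6
```

send_rows --increments '[{"dx": 1.6,"dy": -1.7,"dz": 0,"roll": 1,"claw": -1},{"dx": 3.2,"dy": -3.4,"dz": 0,"roll": 1.95,"claw": -1},{"dx": 4.6,"dy": -5,"dz": 0,"roll": 1.95,"claw": -1},{"dx": 5.6,"dy": -6.1,"dz": -0.5,"roll": 1.95,"claw": -1},{"dx": 5.9,"dy": -6.35,"dz": -1.5,"roll": 1.95,"claw": -1}]'

```text
clock: 14.68
tcp_pos: [0.6505, -0.0687, 0.0975]
orientation: [0.002, 0.0, 1.0, -0.0]
wrist_force: [-0.3, 0.5, -2.4]
finger_gap: 0.0472
grip_force: 51.7
```

send_rows --increments '[{"dx": 0,"dy": 0,"dz": -1.2,"roll": 0,"claw": -1},{"dx": 0,"dy": 0,"dz": -2.2,"roll": 0,"claw": -1},{"dx": 0,"dy": 0,"dz": -2.8,"roll": 0,"claw": -1},{"dx": 0,"dy": 0,"dz": -3.1,"roll": 0,"claw": -1},{"dx": 0,"dy": 0,"dz": -3.2,"roll": 0,"claw": -1}]'

```text
clock: 15.3
tcp_pos: [0.6483, -0.0659, 0.0175]
orientation: [0.0, -0.001, 1.0, 0.0]
wrist_force: [0.9, -0.3, -2.4]
finger_gap: 0.0472
grip_force: 51.7
```

send_rows --increments '[{"dx": 0,"dy": 0,"dz": -0.08,"roll": 0,"claw": -1},{"dx": 0,"dy": 0,"dz": -0.14,"roll": 0,"claw": -1},{"dx": 0,"dy": 0,"dz": -0.2,"roll": 0,"claw": -1},{"dx": 0,"dy": 0,"dz": -0.22,"roll": 0,"claw": -1},{"dx": 0,"dy": 0,"dz": -0.22,"roll": 0,"claw": -1}]'

```text
clock: 15.92
tcp_pos: [0.6486, -0.0661, 0.0139]
orientation: [0.001, -0.001, 1.0, -0.0]
wrist_force: [-3.3, -0.6, 8.0]
finger_gap: 0.0467
grip_force: 52.9
```

send_rows --increments '[{"dx": 0,"dy": 0,"dz": 0.1,"roll": 0,"claw": 0.5},{"dx": 0,"dy": 0,"dz": 0.1,"roll": 0,"claw": 0.5},{"dx": 0,"dy": 0,"dz": 0.1,"roll": 0,"claw": 0.5},{"dx": 0,"dy": 0,"dz": 0.8,"roll": 0,"claw": 0.5},{"dx": 0,"dy": 0,"dz": 2.2,"roll": 0,"claw": 0.5}]'

```text
clock: 16.55
tcp_pos: [0.6468, -0.0657, 0.0665]
orientation: [-0.002, -0.001, 1.0, 0.0]
wrist_force: [0.1, -0.8, 0.7]
finger_gap: 0.0639
grip_force: 0.0
```

send_rows --increments '[{"dx": 0,"dy": 0,"dz": 2,"roll": 0,"claw": 1},{"dx": -0.8,"dy": 1.7,"dz": 3.5,"roll": 0,"claw": 1},{"dx": -1.7,"dy": 3.9,"dz": 4,"roll": 0,"claw": 1},{"dx": -2.6,"dy": 6.1,"dz": 4,"roll": 0,"claw": 1},{"dx": -3.5,"dy": 8.3,"dz": 4,"roll": 0,"claw": 1}]'

```text
clock: 17.18
tcp_pos: [0.5603, 0.143, 0.1687]
orientation: [0.001, -0.001, 1.0, 0.0]
wrist_force: [-0.1, 0.2, 1.1]
finger_gap: 0.0857
grip_force: 0.0
```

send_rows --increments '[{"dx": -0.9,"dy": 2.1,"dz": 0,"roll": 0,"claw": 1},{"dx": -1.8,"dy": 4.2,"dz": 0,"roll": 0,"claw": 1},{"dx": -2.6,"dy": 6,"dz": 0,"roll": 0,"claw": 1},{"dx": -3,"dy": 7,"dz": 0,"roll": 0,"claw": 1},{"dx": -3.2,"dy": 7.5,"dz": 0,"roll": 0,"claw": 1}]'

```text
clock: 17.8
tcp_pos: [0.48, 0.3305, 0.1679]
orientation: [0.001, -0.002, 1.0, 0.0]
wrist_force: [0.7, -0.4, 0.2]
finger_gap: 0.0855
grip_force: 0.0
```

Run:
```python
from h import *
print(get_state()['tcp_pos'])
c=read_camera('wrist');cv2.imwrite('pics/w4.png',c['image'])
print(proj(c,[[.479,.3335,.08]]))
```

```text
[0.48001351 0.33050677 0.16794856]
[[320.23623882 200.83221078]]
```

View pics/w4.png

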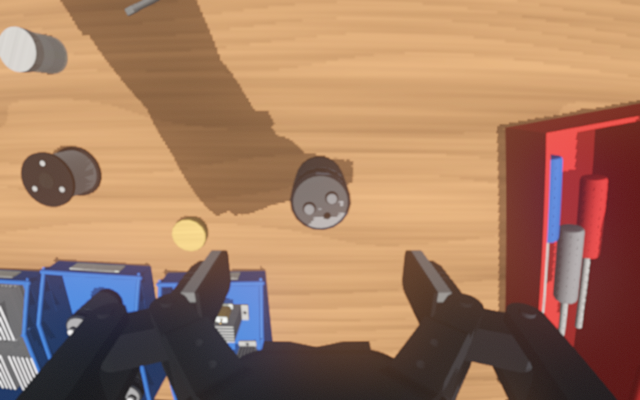

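The large cap's top is centred at (320,200), as predicted.

send_rows --increments '[{"dx": 0,"dy": 0.1,"dz": -1,"roll": 0,"claw": 1},{"dx": 0,"dy": 0.1,"dz": -2.4,"roll": 0,"claw": 1},{"dx": 0,"dy": 0.1,"dz": -3.8,"roll": 0,"claw": 1},{"dx": 0,"dy": 0.1,"dz": -4.7,"roll": 0,"claw": 1},{"dx": 0,"dy": 0.1,"dz": -5,"roll": 0,"claw": 0.5}]'

```text
clock: 18.48
tcp_pos: [0.4803, 0.33, 0.0406]
orientation: [-0.001, -0.001, 1.0, -0.001]
wrist_force: [-0.3, 0.0, 0.0]
finger_gap: 0.0699
grip_force: 0.0
```

send_rows --increments '[{"dx": 0,"dy": 0,"dz": 0,"roll": 0,"claw": -1},{"dx": 0,"dy": 0,"dz": 0,"roll": 0,"claw": -1},{"dx": 0,"dy": 0,"dz": 0,"roll": 0,"claw": -1},{"dx": 0,"dy": 0,"dz": 0,"roll": 0,"claw": -1},{"dx": 0,"dy": 0,"dz": 0,"roll": 0,"claw": -1}]' --grip_force 60

```text
clock: 19.1
tcp_pos: [0.4812, 0.3316, 0.0426]
orientation: [0.001, -0.001, 1.0, 0.0]
wrist_force: [0.7, -0.6, 3.6]
finger_gap: 0.0488
grip_force: 62.1
```

send_rows --increments '[{"dx": 0,"dy": 0,"dz": 1,"roll": 0,"claw": -1},{"dx": 0,"dy": 0,"dz": 2.5,"roll": 0,"claw": -1},{"dx": 0.2,"dy": -0.7,"dz": 4.2,"roll": 0,"claw": -1},{"dx": 0.8,"dy": -2.6,"dz": 5,"roll": 0,"claw": -1},{"dx": 1.4,"dy": -4.8,"dz": 5,"roll": 0,"claw": -1}]'

```text
clock: 19.73
tcp_pos: [0.517, 0.2115, 0.1689]
orientation: [0.002, -0.003, 1.0, 0.001]
wrist_force: [1.0, -0.0, -2.2]
finger_gap: 0.049
grip_force: 62.7
```

send_rows --increments '[{"dx": 0.6,"dy": -2.2,"dz": 0,"roll": 0,"claw": -1},{"dx": 1.2,"dy": -4.4,"dz": 0,"roll": 0,"claw": -1},{"dx": 1.8,"dy": -6.6,"dz": 0,"roll": 0,"claw": -1},{"dx": 2.4,"dy": -8.8,"dz": 0,"roll": 0,"claw": -1},{"dx": 3,"dy": -11,"dz": 0,"roll": 0,"claw": -1}]'

```text
clock: 20.35
tcp_pos: [0.5905, -0.065, 0.1664]
orientation: [-0.0, -0.001, 1.0, 0.0]
wrist_force: [1.2, 0.1, -2.1]
finger_gap: 0.0489
grip_force: 62.7
```

send_rows --increments '[{"dx": 0.6,"dy": -2.2,"dz": 0,"roll": 0,"claw": -1},{"dx": 1.2,"dy": -4.2,"dz": 0,"roll": 0,"claw": -1},{"dx": 1.6,"dy": -5.6,"dz": 0,"roll": 0,"claw": -1},{"dx": 1.7,"dy": -6.15,"dz": -0.5,"roll": 0,"claw": -1},{"dx": 1.7,"dy": -6.15,"dz": -1.5,"roll": 0,"claw": -1}]'

```text
clock: 20.98
tcp_pos: [0.6334, -0.2182, 0.1287]
orientation: [0.001, -0.001, 1.0, 0.0]
wrist_force: [0.2, 0.5, -2.0]
finger_gap: 0.049
grip_force: 62.9
```

Run:
```python
from h import *
print(get_state()['tcp_pos'])
c=read_camera('top');cv2.imwrite('pics/t5.png',cv2.resize(c['image'][60:280,180:490],None,fx=2.5,fy=2.5,interpolation=cv2.INTER_CUBIC))
```

```text
[ 0.63340206 -0.21819702  0.12871283]
```

View pics/t5.png

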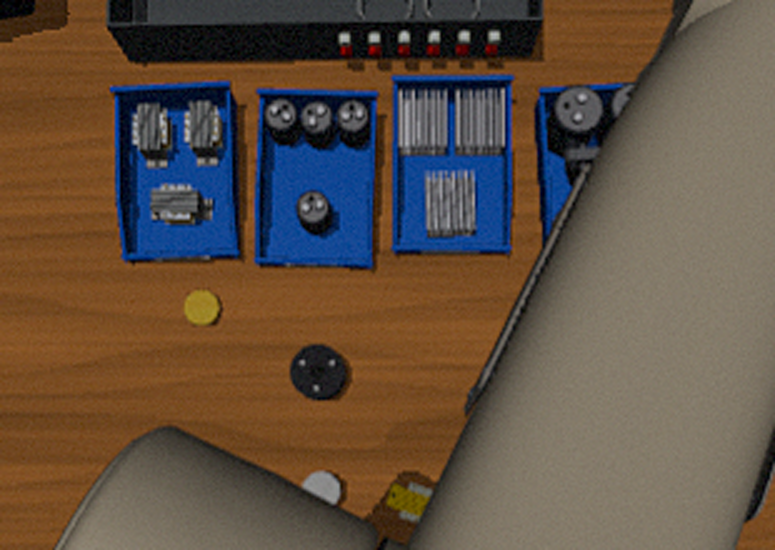

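The three placed parts stand upright in their bins: transformer (177,203), small cap (313,210), heatsink (450,203). Now I'll lower the large cap.

send_rows --increments '[{"dx": 0,"dy": 0,"dz": -1,"roll": 0,"claw": -1},{"dx": 0,"dy": 0,"dz": -2,"roll": 0,"claw": -1},{"dx": 0,"dy": 0,"dz": -2.6,"roll": 0,"claw": -1},{"dx": 0,"dy": 0,"dz": -2.95,"roll": 0,"claw": -1},{"dx": 0,"dy": 0,"dz": -3.1,"roll": 0,"claw": -1}]'

```text
clock: 21.65
tcp_pos: [0.6331, -0.2169, 0.0517]
orientation: [-0.0, -0.002, 1.0, 0.0]
wrist_force: [-0.0, 0.2, -2.0]
finger_gap: 0.0489
grip_force: 62.8
```

send_rows --increments '[{"dx": 0,"dy": 0,"dz": -0.06,"roll": 0,"claw": -1},{"dx": 0,"dy": 0,"dz": -0.12,"roll": 0,"claw": -1},{"dx": 0,"dy": 0,"dz": -0.18,"roll": 0,"claw": -1},{"dx": 0,"dy": 0,"dz": -0.22,"roll": 0,"claw": -1},{"dx": 0,"dy": 0,"dz": -0.22,"roll": 0,"claw": -1}]'

```text
clock: 22.28
tcp_pos: [0.633, -0.2172, 0.0463]
orientation: [-0.0, -0.001, 1.0, 0.0]
wrist_force: [-0.0, -0.1, -1.8]
finger_gap: 0.0489
grip_force: 62.8
```

send_rows --increments '[{"dx": 0,"dy": 0,"dz": -0.04,"roll": 0,"claw": -1},{"dx": 0,"dy": 0,"dz": -0.08,"roll": 0,"claw": -1},{"dx": 0,"dy": 0,"dz": -0.08,"roll": 0,"claw": -1},{"dx": 0,"dy": 0,"dz": -0.08,"roll": 0,"claw": -1},{"dx": 0,"dy": 0,"dz": -0.08,"roll": 0,"claw": -1}]'

```text
clock: 22.9
tcp_pos: [0.6332, -0.2173, 0.0456]
orientation: [0.0, -0.001, 1.0, -0.0]
wrist_force: [-3.0, 0.4, 4.6]
finger_gap: 0.0494
grip_force: 63.5
```

Contact with the bin floor. Release, rise, and back off so the camera can see.

send_rows --increments '[{"dx": 0,"dy": 0,"dz": 0.05,"roll": 0,"claw": 0.5},{"dx": 0,"dy": 0,"dz": 0.05,"roll": 0,"claw": 0.5},{"dx": 0,"dy": 0,"dz": 0.05,"roll": 0,"claw": 0.5},{"dx": 0,"dy": 0,"dz": 0.8,"roll": 0,"claw": 0.5},{"dx": 0,"dy": 0,"dz": 2.2,"roll": 0,"claw": 0.5}]'

```text
clock: 23.52
tcp_pos: [0.6318, -0.2166, 0.0978]
orientation: [-0.002, -0.001, 1.0, 0.001]
wrist_force: [0.6, -0.2, 0.1]
finger_gap: 0.0639
grip_force: 0.0
```

send_rows --increments '[{"dx": 0,"dy": 0,"dz": 2,"roll": 0,"claw": 0.5},{"dx": 0,"dy": 0,"dz": 4,"roll": 0,"claw": 0.5},{"dx": -1.5,"dy": -1.5,"dz": 5,"roll": 0,"claw": 0.5},{"dx": -3,"dy": -3,"dz": 5,"roll": 0,"claw": 0.5},{"dx": -4.5,"dy": -4.5,"dz": 5,"roll": 0,"claw": 0.5}]'

```text
clock: 24.15
tcp_pos: [0.5198, -0.3308, 0.2249]
orientation: [0.001, -0.002, 1.0, -0.0]
wrist_force: [-0.3, -0.6, 1.0]
finger_gap: 0.0643
grip_force: 0.0
```

send_rows --increments '[{"dx": -1.5,"dy": -1.5,"dz": 0,"roll": 0,"claw": 0.5},{"dx": -3,"dy": -3,"dz": 0,"roll": 0,"claw": 0.5},{"dx": -4,"dy": -4,"dz": 0,"roll": 0,"claw": 0.5},{"dx": -4,"dy": -4,"dz": 0,"roll": 0,"claw": 0.5},{"dx": -4,"dy": -4,"dz": 0,"roll": 0,"claw": 0.5}]'

```text
clock: 24.78
tcp_pos: [0.4207, -0.4295, 0.2242]
orientation: [0.0, -0.001, 1.0, 0.0]
wrist_force: [-0.1, 0.2, -0.3]
finger_gap: 0.0644
grip_force: 0.0
```

Run:
```python
from h import *
print(get_state()['tcp_pos'])
c=read_camera('top');a=cv2.resize(c['image'][85:285,180:490],None,fx=1.7,fy=1.7,interpolation=cv2.INTER_CUBIC)
b=cv2.resize(read_camera('side')['image'][80:300,110:440],(527,255));b=cv2.resize(b,(527,255))
cv2.imwrite('pics/f.png',np.vstack([a[:340,:527],b]))
```

```text
[ 0.42072286 -0.42949857  0.22424282]
```

View pics/f.png

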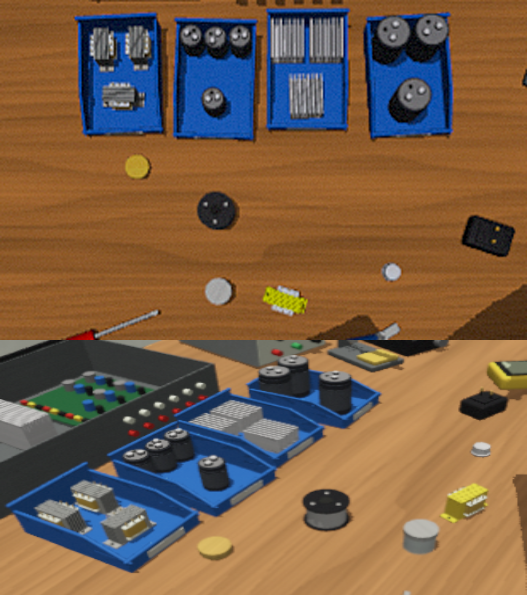

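All four parts stand upright in the front of the right bins: transformer (120,97), small cap (213,100), heatsink (306,96) and large cap (411,97). The reel (217,210) and adapter (488,235) have not moved.

```bash
python3 -c "
from workcell import hand_in
print(hand_in())"
```

```text
the job is handed in; nothing more can be done
None
```

I set all four parts down upright in the front of their matching bins, left the reel and adapter where they were, and handed the job in at about 25 s; the hand-in returned no verdict.

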